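# Slide the tin and the boxes into their nests

### The job

Set the serving stand: slide the round tin, the square box and the oblong box into the wooden nests that match their shapes, each fully home against the back of its nest and square in it (the oblong box goes in lengthwise). Keep them on the table all the time, sliding and never lifting them, and leave the mandarin, fruit bowls, eggshell and cream can where they stand.

Things in the scene. Friction and masses are not known exactly. Their poses are not given: they have to be found in the camera images.
- round_tin: flat closed blue tin with a steel band, 84 mm diameter, 31 mm high, 0.11 to 0.23 kg; its lid has a rim 5 mm thick round a recess 72 mm wide, whose floor is 22 mm above the table, so fingertips put into the recess can drag it. Origin at the middle of its underside, z up
- square_box: closed square box, green with white lid, 81 x 81 x 31 mm high, 0.10 to 0.21 kg. In the middle of the lid is a finger slot 28 mm (x) by 70 mm (y), with its green floor 22 mm above the table: two spread fingertips put into it can drag and turn the box without pressing. Origin at the middle of its underside, z up
- oblong_box: closed oblong box, orange with white lid, 72 (x) x 110 (y, its long axis) x 31 mm high, 0.12 to 0.24 kg, with the same finger slot 28 mm (x) by 70 mm (y), orange floor 22 mm above the table. Origin at the middle of its underside, z up. It starts with its long axis roughly along the row of nests, so it must be turned by about a right angle
- nest_round_home (a point): horseshoe-shaped nest for the tin: open at the front (-x, toward the robot). This point: on the table where the middle of the part lies when fully home; +x points into the nest, z up. The pocket is a half circle of 45 mm radius, its back inner face 43.5 mm beyond this point, with a straight mouth 90 mm wide that ends 14.5 mm in front of this point (wall ends reach 6 mm farther)
- nest_square_home (a point): square nest for the square box: open at the front (-x, toward the robot). This point: on the table where the middle of the part lies when fully home; +x points into the nest, z up. Pocket 87 mm wide; back inner face 42.5 mm beyond this point, side walls end 17.5 mm in front of it (round ends reach 6 mm farther)
- nest_oblong_home (a point): narrow deep nest for the oblong box, lengthwise: open at the front (-x, toward the robot). This point: on the table where the middle of the part lies when fully home; +x points into the nest, z up. Pocket 78 mm wide; back inner face 56 mm beyond this point, side walls end 22 mm in front of it (round ends reach 6 mm farther).
- batten: fixed dark wooden batten, 22 x 360 x 20 mm high, that joins the three nests. They stand side by side before it, 120 mm apart, in any order, with wooden walls 12 mm thick and 20 mm high, fixed, and no floor: parts slide in on the table. Origin: on the table at the middle nest's back inner face, the batten begins 12 mm beyond; +x away from the robot, y along the row
- mandarin: loose mandarin 57 mm wide, 46 mm high, among the parts; origin at its underside; leave alone
- eggshell: loose light half eggshell 45 mm wide, 46 mm high, right of the nests' mouths; origin at its underside; leave alone
- plum_bowl: glass bowl of dark red plum pieces, 115 mm across, 69 mm high, at the right; origin at its underside; leave alone
- kiwi_bowl: glass bowl of green kiwi pieces, 120 mm across, 69 mm high, at the left; origin at its underside; leave alone
- cream_can: aerosol cream can 54 mm across (clear cap 72 mm), 203 mm high, at the back left; origin at its underside; leave alone

How it is judged (in metres and radians):
At the end, for the whole second after the job is handed in: Tin in the round, square box in the square, oblong box in the oblong nest, each with its middle within 8 mm of the nest's home point, flat on the table and at rest; square box within 0.15 rad, oblong box (lengthwise) within 0.12 rad of the nest's axes (horizontal distance between round_tin and nest_round_home below 0.008 m and horizontal distance between square_box and nest_square_home below 0.008 m and horizontal distance between oblong_box and nest_oblong_home below 0.008 m and (angle between the x axis of square_box and the x axis of nest_square_home, either way round below 0.15 rad or angle between the x axis of square_box and the y axis of nest_square_home, either way round below 0.15 rad) and angle between the y axis of oblong_box and the x axis of nest_oblong_home, either way round below 0.12 rad and height (world z) of each of round_tin, square_box, oblong_box below 0.004 m and angle between each of round_tin, square_box, oblong_box's own z axis and vertical below 0.08 rad and linear speed of each of round_tin, square_box, oblong_box below 0.01 m/s); the robot touches nothing.
It fails at once if the round tin is lifted more than 15 mm off the table or tipped by more than 0.35 rad (height (world z) of round_tin above 0.015 m or angle between round_tin's own z axis and vertical above 0.35 rad).
It fails at once if the square box is lifted more than 15 mm off the table or tipped by more than 0.35 rad (height (world z) of square_box above 0.015 m or angle between square_box's own z axis and vertical above 0.35 rad).
It fails at once if the oblong box is lifted more than 15 mm off the table or tipped by more than 0.35 rad (height (world z) of oblong_box above 0.015 m or angle between oblong_box's own z axis and vertical above 0.35 rad).
It fails at once if the mandarin, eggshell, a fruit bowl or the can is moved by more than 30 mm (distance of any of mandarin, eggshell, plum_bowl, kiwi_bowl, cream_can from where it was at the start of the episode above 0.03 m).
It also fails if it takes over 72 s, if anything falls off the work surface, if the arm or the gripper's body presses on something with over 40 N, if the wrist force passes 120 N, or if a joint passes its speed limit or range.

### The arm

A 7-joint arm with a two-finger parallel gripper is mounted at the origin on the work surface; the furniture and walls round the work are solid. World frame = base frame: x ahead of the robot, y to its left, z up, the work surface at z = 0. Lengths are in mm, angles in rad, forces in N, time in s.
With the tool pointing down it reaches from about 400 to 875 mm from the base axis. Payload 4.4 kg.
Tool frame: the origin (TCP) lies midway between the tips of the shut fingers; the grasp point (between the pads) lies 19 mm behind it; z points along the fingers, y is the line along which they close (so a half turn about z gives the same grasp; the last joint's range is limited). The gripper opens to 85 mm and grips with 20 to 120 N. Pads are 22 mm wide; open, the fingers measure 114 mm over their backs; the gripper's body (76 mm by 85 mm) begins 54 mm behind the grasp point. The pads swing forward as they close: fully open they stand 13 mm farther back than shut.
Start: joints at [1.281, 0.628, 0.038, 1.517, -0.027, 0.996, -0.02], TCP at [144.286, -633.798, 231.313] pointing down, gripper open.
Joint ranges: [-3.06, 3.06], [-0.37, 2.12], [-1.25, 1.32], [0.18, 2.47], [-1.1, 4.24], [0.23, 1.98], [-2.94, 2.94]. Speed limits (rad/s): [2.57, 2.57, 3.14, 3.14, 3.14, 3.14, 3.14].

### API

Orientations are given as [roll, pitch, yaw] about the fixed x, y, z axes, in that order (R = Rz(yaw) Ry(pitch) Rx(roll)).
In Python, from cell import telemetry, eyes, ctrl, finder gives the robot as it stands.
- The arm moves only by the tool move_arm, never from a script. Its argument "steps" is a list of rows, each a list of 7 numbers: the turn, a rotation vector about the world's x, y, z in degrees, then the shift along the world's x, y, z in m, then the finger opening in m, from 0 to 0.0854. A call has 1 to 5 rows; each row shifts and turns the commanded pose from where the row before left it; what a row does not reach is not made up. A row lasts 1/10 s, in which the tool goes at most 50 mm and 8.59 degrees, less where a joint would pass 70% of its speed; a pose out of reach is approached as far as the arm can. A call with a gripper value outside its range is refused whole. The fingers move at their own pace and stop on an object; the grip force is fixed at half the most. Time passes only in rows, so rows that do not move let the fingers close. It gives the time, the measured TCP pose, the force, the opening and the grip force at its end, in the units of the state.
- telemetry.read_state(): the state, without advancing time (a new reading comes with each control period).
- eyes.get_image(name): name is "side" or "top" or "wrist"; returns (picture, depth): 400x640x3 uint8, blue, green, red; 400x640 float32, mm along the optical axis (not along the pixel's ray), 0 where there is no reading.
- eyes.calibration(name): a dict with "fx", "fy", "cx", "cy" (pixels), "position" and "attitude" of the camera in the world. Camera axes: x right, y down, z forward; pixel columns grow to the right and rows downward; lengths in mm; the calibration is good to about 2 mm. A picture is of the moment at which its call begins: read the wrist's pose just before it. calibration takes no time and is no camera call; for the wrist camera it gives the pose at the moment of the call.
- ctrl.finish_job(): hands the job in; it is judged then, once.
Trained networks look in the newest picture that a camera, given by its name, has taken for a name from the list of things; names that differ only in an ending like _2 or _b are one class to them, and where a whole thing is asked for, a point or a joint stands for the part that bears it (a point fixed in the world has none). Each returns a list of dicts, best first, with "confidence" (0 to 1); they miss things now and then, are a little off and sometimes report something else, mostly with a low value. They report only what shows in the picture. A call takes as long as a camera call.
- finder.boxes_of(camera, name): "location" ([x, y, z] in mm, in the coordinates of the camera as it stood for that picture, good to about 4 mm: the middle of the surface that is visible of it).
- finder.cut_out(camera, name): "mask" (400x640 bool, what is visible of it).
- finder.pinpoint(camera, name): "location" ([x, y, z] in mm, in the coordinates of the camera as it stood for that picture, good to about 4 mm: a listed point, or the origin of a listed thing).
The state is a dict: "clock": time; "qpos": joint angles; "qd": joint speeds; "tau": joint torques, N m; "eef_pos": TCP position; "tool_rot": TCP orientation; "force": force on the tool from outside, world axes, zero at the start; "torque": the same for the moment, N m; "width": finger opening in mm; "gripper_force": force on a finger pad.
Only numpy, scipy, OpenCV 4.12 (cv2) and the standard library are available. Lean on these libraries where they do the work, as an engineer would, in place of code of your own. Each camera call takes 0.05 s, during which the arm holds its last target. There are 200 camera calls.

## Working session

There is one attempt and no reset: what is moved stays moved. The work goes in short steps, Python scripts to look and compute and a tool call to move; the robot and the scene stay as the last step left them, time stands still between calls to the robot, and variables do not carry over. Pictures are saved under pics/ and viewed, at most 10 in all, crops included, and the job is handed in when it is done.

Besides the shell and the picture viewer there is one more tool, called after "Request:" as name(argument=value, ...) on one line, values as JSON. move_arm: Moves the arm, as the interface text tells. Its arguments: {"type":"object","properties":{"steps":{"type":"array"}},"required":["steps"]}

```bash
mkdir -p pics
cat > h.py <<'E'
import numpy as np,cv2
from cell import telemetry,eyes,ctrl,finder
from scipy.spatial.transform import Rotation as R
def T(cal):
    return R.from_euler('xyz',cal['attitude']).as_matrix() if np.size(cal['attitude'])==3 else np.array(cal['attitude']).reshape(3,3), np.array(cal['position'])
def w(cal,p):
    r,t=T(cal); return r@np.array(p)+t
def cloud(cal,d):
    v,u=np.mgrid[0:400,0:640]
    P=np.stack([(u-cal['cx'])*d/cal['fx'],(v-cal['cy'])*d/cal['fy'],d],-1)
    r,t=T(cal); return P@r.T+t
E
python3 - <<'E'
from h import *
s=telemetry.read_state();print({k:s[k] for k in('clock','eef_pos','tool_rot','width','force')})
for c in('top','side'):
    cal=eyes.calibration(c);print(c,cal)
    im,d=eyes.get_image(c);cv2.imwrite(f'pics/{c}0.png',im);np.savez(f'{c}0.npz',im=im,d=d)
    for n in ['round_tin','square_box','oblong_box','nest_round_home','nest_square_home','nest_oblong_home','batten','mandarin','eggshell','plum_bowl','kiwi_bowl','cream_can'] if c=='top' else []:
        for r in finder.pinpoint(c,n)[:2]: print(n,round(r['confidence'],2),w(cal,r['location']).round(0))
E
```

```text
{'clock': 0.0, 'eef_pos': array([ 144.13755667, -633.1775872 ,  230.39478762]), 'tool_rot': array([-3.13970928e+00,  2.79202282e-05,  2.23771027e-01]), 'width': 85.33577553716728, 'force': array([-0.24045105, -0.12706479,  0.06085272])}
top {'fx': 376.4414526222071, 'fy': 376.4414526222071, 'cx': 316.4403398164382, 'cy': 198.77411484265673, 'position': array([ 404.70617645, -117.05485595, 1041.92384564]), 'attitude': array([-3.02943792,  0.01404621, -1.56621668])}
round_tin 0.79 [ 399. -129.   -1.]
square_box 0.69 [453.  59.   3.]
square_box 0.61 [ 394. -351.    5.]
oblong_box 0.72 [454.  66.   4.]
oblong_box 0.22 [ 316. -245.    1.]
nest_round_home 0.79 [657. -42.   2.]
nest_square_home 0.57 [ 541. -251.   -1.]
nest_oblong_home 0.96 [ 582. -138.   -1.]
batten 0.7 [ 635. -168.   -3.]
mandarin 0.72 [ 315. -247.    4.]
mandarin 0.42 [ 633. -167.   -3.]
eggshell 0.46 [ 522. -390.   -3.]
plum_bowl 0.68 [ 447. -443.    3.]
plum_bowl 0.16 [ 583. -137.   -2.]
kiwi_bowl 0.82 [516. 213.   2.]
kiwi_bowl 0.3 [ 399. -133.   -2.]
cream_can 0.87 [693. 169.   0.]
side {'fx': 447.623759766116, 'fy': 447.623759766116, 'cx': 317.9564544338576, 'cy': 192.2516328385377, 'position': array([  341.27149487, -1130.01764008,   735.61554659]), 'attitude': array([-2.16875923, -0.0237748 , -0.15594484])}
```

View pics/top0.png

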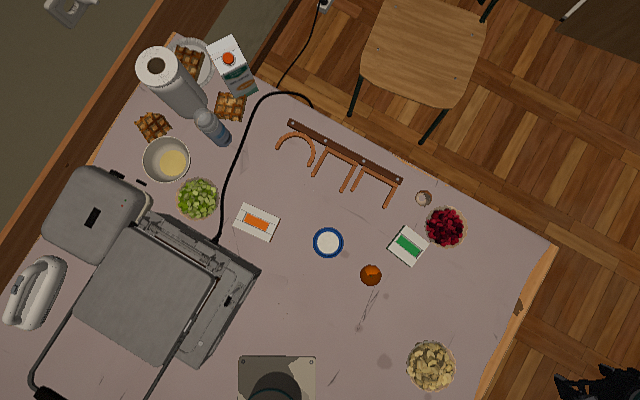

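Run:
```python
from h import *
z=np.load('top0.npz');im,d=z['im'],z['d'];cal=eyes.calibration('top');P=cloud(cal,d)
# rectified height map 1px=1mm: x 250..750 up, y 280..-500 right
X,Y,Z=P[...,0],P[...,1],P[...,2]
ok=(d>0)&(X>250)&(X<780)
print('table z',np.median(Z[ok&(abs(Z)<10)]))
for nm,c in(('tin',(399,-129)),('box L',(453,62)),('box R',(394,-351))):
    m=ok&(np.hypot(X-c[0],Y-c[1])<75)&(Z>15)&(Z<40)
    n,l,st,_=cv2.connectedComponentsWithStats(m.astype(np.uint8)); k=1+np.argmax(st[1:,4]); m=l==k
    q=np.c_[X[m],Y[m]].astype(np.float32);r=cv2.minAreaRect(q);print(nm,r,'dims',q.min(0),q.max(0),np.median(Z[m]))
m=ok&(Z>12)&(Z<30)&(X>490)&(Y<40)&(Y>-330)
n,l,st,_=cv2.connectedComponentsWithStats(m.astype(np.uint8)); k=1+np.argmax(st[1:,4]); m=l==k
q=np.c_[X[m],Y[m]].astype(np.float32);print('stand',cv2.minAreaRect(q),st[k])
# cut-out of walls in a raster
b=np.zeros((300,450),np.uint8)
b[(770-q[:,0]).astype(int).clip(0,299),(60-q[:,1]).astype(int).clip(0,449)]=255
# color ortho at z=20
r,t=T(cal);xx,yy=np.meshgrid(np.arange(250,650,1),np.arange(0,1))
def ortho(x0,x1,y0,y1,z,s=1.3):
    H,W=int((x1-x0)*s),int((y1-y0)*s)
    v,u=np.mgrid[0:H,0:W];p=np.stack([x1-v/s,y1-u/s,np.full(v.shape,z)],-1)
    c=(p-t)@r
    return cv2.remap(im,(c[...,0]/c[...,2]*cal['fx']+cal['cx']).astype(np.float32),(c[...,1]/c[...,2]*cal['fy']+cal['cy']).astype(np.float32),cv2.INTER_LINEAR)
cv2.imwrite('pics/ortho0.png',ortho(300,740,-460,150,20))
```

```text
table z 2.731328111587686
tin ((402.6939697265625, -133.74305725097656), (79.7596664428711, 80.19803619384766), 0.4289117157459259) dims [ 362.87704 -173.88246] [442.61798 -93.56546] 22.931320100535913
box L ((456.867919921875, 61.28863525390625), (110.82441711425781, 72.0989761352539), 65.87374114990234) dims [404.47903    -2.8051946] [509.3059   124.754196] 30.005402976532764
box R ((394.5710754394531, -347.4102478027344), (81.35443115234375, 81.86372375488281), 51.27509689331055) dims [ 340.53122 -401.60248] [ 449.18164 -291.85815] 29.744105034359222
stand ((615.0235595703125, -153.6450958251953), (357.4497985839844, 117.47991180419922), 61.22301483154297) [ 275  118  125   91 2150]
```

View pics/ortho0.png

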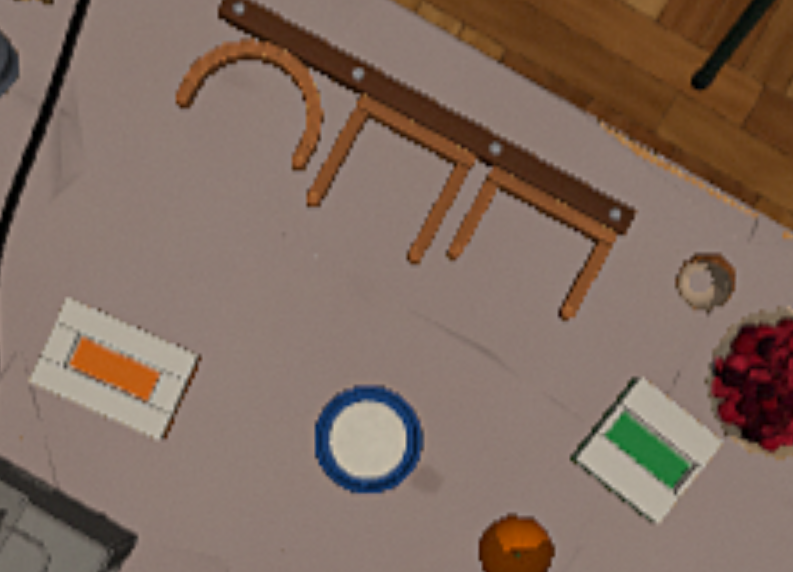

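Request:
move_arm(steps=[[0, 0, 8, 0.0215, 0.0418, 0, 0.0854], [0, 0, 8, 0.0215, 0.0418, 0, 0.0854], [0, 0, 8, 0.0215, 0.0418, 0, 0.0854], [0, 0, 8, 0.0215, 0.0418, 0, 0.06], [0, 0, 8, 0.0215, 0.0418, 0, 0.03]])

```text
clock: 1.2
eef_pos: [252.5, -423.2, 231.6]
tool_rot: [3.141, 0.0, 0.927]
force: [0.6, 0.3, 0.5]
width: 59.0
gripper_force: 0.0
```

Request:
move_arm(steps=[[0, 0, 8, 0.0215, 0.0418, 0, 0.03], [0, 0, 8, 0.0215, 0.0418, 0, 0.03], [0, 0, 8, 0.0215, 0.0418, 0, 0.03], [0, 0, 8, 0.0215, 0.0418, 0, 0.03], [0, 0, 8, 0.0215, 0.0418, 0, 0.03]])

```text
clock: 1.7
eef_pos: [360.0, -214.3, 231.7]
tool_rot: [3.141, 0.001, 1.625]
force: [0.3, -0.4, 0.5]
width: 30.4
gripper_force: 0.0
```

Request:
move_arm(steps=[[0, 0, 8, 0.0215, 0.0418, 0, 0.03], [0, 0, 8, 0.0215, 0.0418, 0, 0.03], [0, 0, 0, 0, 0, 0, 0.03], [0, 0, 0, 0, 0, 0, 0.03]])

```text
clock: 2.1
eef_pos: [402.6, -131.6, 231.4]
tool_rot: [3.142, 0.0, 1.901]
force: [-1.7, -1.1, 0.8]
width: 30.1
gripper_force: 0.0
```

Run:
```python
from h import *
s=telemetry.read_state();print({k:s[k] for k in('clock','eef_pos','tool_rot','width','force','qpos')})
cal=eyes.calibration('wrist');im,d=eyes.get_image('wrist');print(cal)
cv2.imwrite('pics/w1.png',im);np.savez('w1.npz',im=im,d=d)
P=cloud(cal,d);X,Y,Z=P[...,0],P[...,1],P[...,2]
print('table',np.median(Z[(d>0)&(abs(Z)<12)]))
for n in ['round_tin']:
    for r in finder.pinpoint('wrist',n)[:2]: print(n,r['confidence'],w(cal,r['location']).round(1))
m=(d>0)&(Z>15)&(Z<42)&(np.hypot(X-402,Y+133)<60)
q=np.c_[X[m],Y[m]].astype(np.float32)
print(m.sum(),cv2.minEnclosingCircle(q),cv2.minAreaRect(q))
```

```text
{'clock': 2.1, 'eef_pos': array([ 402.59642488, -131.57413783,  231.44736634]), 'tool_rot': array([3.14150272e+00, 2.13394695e-04, 1.90109207e+00]), 'width': 30.108621278178166, 'force': array([-1.70291537, -1.10224142,  0.78736829]), 'qpos': array([ 0.63350565,  0.34137365, -0.50104894,  2.10175186,  0.23790777,
        0.75182162,  0.31210078])}
{'fx': 345.1501001186187, 'fy': 345.1501001186187, 'cx': 321.54629283726337, 'cy': 203.85028532633262, 'position': array([376.81659398, -57.25353429, 374.4408234 ]), 'attitude': array([2.82589284e+00, 1.34545441e-03, 3.29996845e-01])}
table 3.1789272077833175
round_tin 0.71 [ 401.1 -134.2   -0.8]
5239 ((401.4344482421875, -133.46649169921875), 41.897857666015625) ((401.2163391113281, -133.49163818359375), (82.95182037353516, 82.99109649658203), 20.661270141601562)
```

View pics/w1.png

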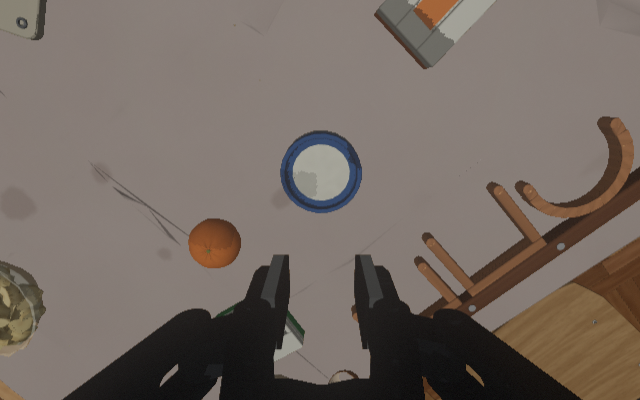

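Request:
move_arm(steps=[[0, 0, 0, -0.0012, -0.0019, -0.045, 0.03], [0, 0, 0, 0, 0, -0.045, 0.03], [0, 0, 0, 0, 0, -0.045, 0.03], [0, 0, 0, 0, 0, -0.045, 0.03], [0, 0, 0, 0, 0, -0.017, 0.03]])

```text
clock: 2.7
eef_pos: [397.4, -136.1, 31.2]
tool_rot: [-3.133, -0.0, 1.896]
force: [2.9, 1.5, -0.9]
width: 29.8
gripper_force: 0.0
```

Request:
move_arm(steps=[[0, 0, 0, 0, 0, -0.004, 0.03], [0, 0, 0, 0, 0, -0.004, 0.03], [0, 0, 0, 0, 0, 0, 0.03]])

```text
clock: 3.0
eef_pos: [400.1, -135.8, 25.8]
tool_rot: [-3.14, -0.0, 1.896]
force: [0.1, 0.4, -0.5]
width: 29.9
gripper_force: 0.0
```

Request:
move_arm(steps=[[0, 0, 0, 0, 0, -0.002, 0.03], [0, 0, 0, 0, 0, 0, 0.03]])

```text
clock: 3.2
eef_pos: [401.0, -134.9, 24.5]
tool_rot: [-3.142, 0.001, 1.898]
force: [-0.2, 0.9, 0.5]
width: 30.1
gripper_force: 0.0
```

Request:
move_arm(steps=[[0, 0, 0, 0, 0, -0.002, 0.03], [0, 0, 0, 0, 0, 0, 0.035], [0, 0, 0, 0, 0, 0, 0.039], [0, 0, 0, 0, 0, 0, 0.043]])

```text
clock: 3.6
eef_pos: [401.2, -134.1, 22.5]
tool_rot: [3.141, 0.0, 1.899]
force: [0.1, 0.5, 0.0]
width: 43.3
gripper_force: 0.0
```

Request:
move_arm(steps=[[0, 0, 0, 0, 0, 0, 0.046], [0, 0, 0, 0, 0, 0, 0.05], [0, 0, 0, 0, 0, 0, 0.05]])

```text
clock: 3.9
eef_pos: [401.1, -134.1, 22.4]
tool_rot: [-3.142, 0.0, 1.899]
force: [-0.5, 0.9, 0.2]
width: 50.0
gripper_force: 0.0
```

Request:
move_arm(steps=[[0, 0, 0, 0, 0, 0, 0.054], [0, 0, 0, 0, 0, 0, 0.058], [0, 0, 0, 0, 0, 0, 0.062], [0, 0, 0, 0, 0, 0, 0.062]])

```text
clock: 4.3
eef_pos: [400.9, -134.1, 22.4]
tool_rot: [-3.141, -0.0, 1.899]
force: [0.9, -0.4, -2.0]
width: 60.8
gripper_force: 48.7
```

Run:
```python
from h import *
im,d=eyes.get_image('wrist');cv2.imwrite('pics/w2.png',im)
```

```text
(no output)
```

View pics/w2.png

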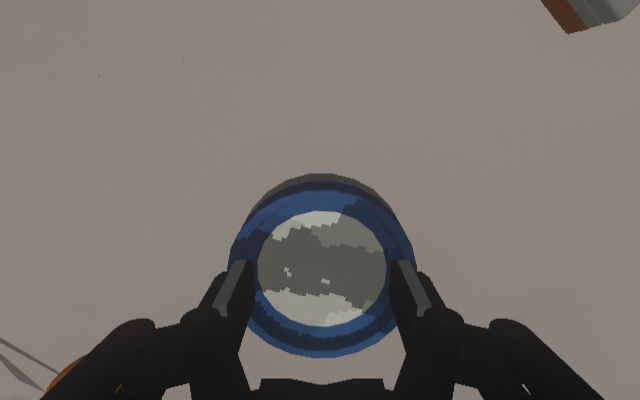

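Request:
move_arm(steps=[[0, 0, 0, 0, 0, 0, 0.056], [0, 0, 0, 0, 0, -0.003, 0.056], [0, 0, 0, 0, 0, 0, 0.056]])

```text
clock: 4.65
eef_pos: [401.4, -134.2, 20.3]
tool_rot: [3.141, 0.001, 1.9]
force: [-0.7, -0.0, 10.0]
width: 55.9
gripper_force: 5.5
```

Request:
move_arm(steps=[[0, 0, 0, 0, 0, -0.0015, 0.056], [0, 0, 0, 0, 0, 0, 0.056], [0, 0, 0, 0, 0, 0, 0.064], [0, 0, 0, 0, 0, 0, 0.064]])

```text
clock: 5.05
eef_pos: [401.4, -134.3, 19.0]
tool_rot: [3.141, 0.002, 1.9]
force: [-1.3, 0.2, 16.2]
width: 61.2
gripper_force: 68.6
```

Request:
move_arm(steps=[[0, 0, 0, 0, 0, 0.001, 0.064], [0, 0, 0, 0.009, 0.007, 0.0005, 0.064], [0, 0, 0, 0.016, 0.0133, 0, 0.064], [0, 0, 0, 0.016, 0.0133, 0, 0.064], [0, 0, 0, 0.016, 0.0133, 0, 0.064]])

```text
clock: 5.55
eef_pos: [459.3, -85.8, 19.3]
tool_rot: [3.141, -0.001, 1.899]
force: [-0.2, 0.4, -1.2]
width: 61.0
gripper_force: 64.8
```

Request:
move_arm(steps=[[0, 0, 0, 0.016, 0.0133, 0, 0.064], [0, 0, 0, 0.016, 0.0133, 0, 0.064], [0, 0, 0, 0.016, 0.0133, 0, 0.064], [0, 0, 0, 0.016, 0.0133, 0, 0.064], [0, 0, 0, 0.016, 0.0133, 0, 0.064]])

```text
clock: 6.05
eef_pos: [538.9, -19.1, 19.2]
tool_rot: [-3.142, -0.001, 1.899]
force: [0.0, 0.0, -0.8]
width: 60.8
gripper_force: 64.8
```

```bash
cat > fit.py <<'E'
from h import *
from scipy.optimize import minimize
def sd(p):  # signed dist of points in stand frame (x into nest, y along row, origin middle back inner face, nests: round +120, oblong 0, square -120)
    def box(x0,x1,y0,y1):
        c=np.array([(x0+x1)/2,(y0+y1)/2]);h=np.array([x1-x0,y1-y0])/2
        q=abs(p-c)-h; return np.hypot(*np.maximum(q,0).T)+np.minimum(q.max(1),0)
    D=[box(12,34,-180,180)]
    for yc,w_,dep in((0,39,78),(-120,43.5,60)):
        D+=[box(0,12,yc-w_-12,yc+w_+12),box(-dep-6,12,yc-w_-12,yc-w_),box(-dep-6,12,yc+w_,yc+w_+12)]
    c=p-np.array([-45,120]); r=np.hypot(*c.T)
    D.append(np.where(c[:,0]>0,abs(r-51)-6,np.hypot(np.maximum(-c[:,0]-19,0),np.maximum(abs(abs(c[:,1])-51)-6,0))))
    return np.min(D,0)
def fit(f,cal):
    z=np.load(f);P=cloud(cal,z['d'])[z['d']>0]
    m=(P[:,2]>16)&(P[:,2]<28)
    Q=P[m][:,:2]
    def tr(v,Q):
        a=v[2];n=np.array([np.cos(a),np.sin(a)]);e=np.array([-n[1],n[0]]);d=Q-v[:2];return np.c_[d@n,d@e]
    v0=[637,-166,np.radians(-28.8)]
    t=tr(v0,Q);Q=Q[(t[:,0]>-95)&(t[:,0]<45)&(abs(t[:,1])<195)]
    f_=lambda v:np.mean(np.minimum(np.maximum(sd(tr(v,Q)),-3)+3,8)**2)
    s=min((minimize(f_,np.array(v0)+[a,b,0],method='Nelder-Mead',options=dict(xatol=1e-3,initial_simplex=np.array(v0)+[a,b,0]+np.array([[0,0,0],[6,0,0],[0,6,0],[0,0,.05]]))) for a in(-3,3) for b in(-3,3)),key=lambda s:s.fun)
    v=s.x;n=np.array([np.cos(v[2]),np.sin(v[2])]);e=np.array([-n[1],n[0]])
    print(f,len(Q),s.fun,v[:2].round(1),np.degrees(v[2]).round(2))
    for k,yy,b in(('round',120,43.5),('oblong',0,56),('square',-120,42.5)):
        h=v[:2]+e*yy-n*b; print(k,h.round(1),'pre100',(h-100*n).round(1))
E
python3 - <<'E'
from fit import *
fit('top0.npz',eyes.calibration('top'))
c=dict(fx=345.15,fy=345.15,cx=321.546,cy=203.85,position=np.array([376.81659398,-57.25353429,374.4408234]),attitude=np.array([2.82589284,1.34545441e-03,.329996845]))
fit('w1.npz',c)
E
```

```text
top0.npz 2058 1.4057042872218088 [ 634.8 -167.2] -28.73
round [654.3 -41. ] pre100 [566.6   7. ]
oblong [ 585.7 -140.3] pre100 [498.  -92.2]
square [ 539.8 -252. ] pre100 [ 452.2 -203.9]
w1.npz 9048 1.6516813862905153 [ 632.8 -167.6] -28.78
round [652.4 -41.5] pre100 [564.8   6.6]
oblong [ 583.7 -140.7] pre100 [496.  -92.5]
square [ 537.7 -252.3] pre100 [ 450.1 -204.2]
```

Request:
move_arm(steps=[[0, 0, 0, 0.0135, 0.013, 0, 0.064], [0, 0, 0, 0.0135, 0.013, 0, 0.064], [0, 0, 0, 0.01315, -0.0072, 0, 0.064], [0, 0, 0, 0.01315, -0.0072, 0, 0.064], [0, 0, 0, 0.0088, -0.0048, 0, 0.064]])

```text
clock: 6.55
eef_pos: [600.9, -13.3, 19.1]
tool_rot: [-3.141, -0.001, 1.899]
force: [-1.7, 1.1, 1.3]
width: 61.1
gripper_force: 65.3
```

Request:
move_arm(steps=[[0, 0, 0, 0.0088, -0.0048, 0, 0.064], [0, 0, 0, 0.0088, -0.0048, 0, 0.064], [0, 0, 0, 0.0088, -0.0048, 0, 0.064], [0, 0, 0, 0.0088, -0.0048, 0, 0.064], [0, 0, 0, 0.0044, -0.0024, 0, 0.064]])

```text
clock: 7.05
eef_pos: [640.8, -36.4, 19.3]
tool_rot: [3.141, 0.0, 1.898]
force: [0.7, 0.8, -1.7]
width: 60.9
gripper_force: 64.8
```

Request:
move_arm(steps=[[0, 0, 0, 0.0056, -0.002, 0, 0.064], [0, 0, 0, 0.0044, -0.002, 0, 0.064], [0, 0, 0, 0.0035, -0.0018, 0, 0.064], [0, 0, 0, 0, 0, 0, 0.064]])

```text
clock: 7.45
eef_pos: [653.7, -41.6, 19.4]
tool_rot: [3.141, 0.0, 1.899]
force: [-0.0, 0.7, -1.5]
width: 61.4
gripper_force: 64.8
```

Request:
move_arm(steps=[[0, 0, 0, 0.0009, -0.0005, 0, 0.064], [0, 0, 0, 0.0009, -0.0005, 0, 0.064], [0, 0, 0, 0.0009, -0.0005, 0, 0.064]])

```text
clock: 7.75
eef_pos: [655.7, -42.6, 19.5]
tool_rot: [-3.141, -0.0, 1.899]
force: [-3.2, 1.8, -0.3]
width: 61.0
gripper_force: 65.2
```

Request:
move_arm(steps=[[0, 0, 0, 0, 0, 0, 0.052], [0, 0, 0, 0, 0, 0, 0.052], [0, 0, 0, 0, 0, 0.03, 0.045], [0, 0, 7.8, -0.02, 0.01, 0.04, 0.04], [0, 0, 7.8, -0.033, 0.017, 0.03, 0.04]])

```text
clock: 8.25
eef_pos: [605.0, -16.4, 121.5]
tool_rot: [3.138, 0.003, 2.174]
force: [0.6, 0.5, 1.1]
width: 39.8
gripper_force: 0.0
```

Request:
move_arm(steps=[[0, 0, 7.8, -0.038, 0.02, 0.025, 0.04], [0, 0, 7.8, -0.038, 0.02, 0.025, 0.04], [0, 0, 7.8, -0.038, 0.02, 0.025, 0.04], [0, 0, 8, -0.0317, 0.0166, 0.005, 0.04], [0, 0, 0, 0, 0, 0, 0.04]])

```text
clock: 8.75
eef_pos: [453.8, 63.0, 201.0]
tool_rot: [-3.141, 0.001, 2.729]
force: [1.0, -0.5, -0.1]
width: 40.2
gripper_force: 0.0
```

```bash
cat > part.py <<'E'
from h import *
def part(cx,cy,f,r=75):
    s=telemetry.read_state();print({k:s[k] for k in('clock','eef_pos','tool_rot','width')})
    cal=eyes.calibration('wrist');im,d=eyes.get_image('wrist');cv2.imwrite('pics/'+f,im)
    P=cloud(cal,d);X,Y,Z=P[...,0],P[...,1],P[...,2]
    hsv=cv2.cvtColor(im,cv2.COLOR_BGR2HSV)
    m=(d>0)&(Z>27)&(Z<40)&(np.hypot(X-cx,Y-cy)<r)
    m2=(d>0)&(Z>15)&(Z<29)&(hsv[...,1]>150)&(np.hypot(X-cx,Y-cy)<48)
    for k in(m,m2):
        n,l,st,_=cv2.connectedComponentsWithStats(k.astype(np.uint8)); k=l==1+np.argmax(st[1:,4])
        q=np.c_[X[k],Y[k]].astype(np.float32);print(k.sum(),cv2.minAreaRect(q),np.median(Z[k]))
E
python3 - <<'E'
from part import *
part(457,61,'w3.png')
E
```

```text
{'clock': 8.75, 'eef_pos': array([453.8286689 ,  62.9567106 , 200.97788997]), 'tool_rot': array([-3.14085737e+00,  9.29474759e-04,  2.72851262e+00]), 'width': 40.158477114111214}
6672 ((455.52154541015625, 60.59297180175781), (110.27123260498047, 72.38491821289062), 65.7043228149414) 31.13675006734536
1527 ((455.88250732421875, 60.71794509887695), (64.89379119873047, 22.780494689941406), 65.51927185058594) 22.614303450264572
```

View pics/w3.png

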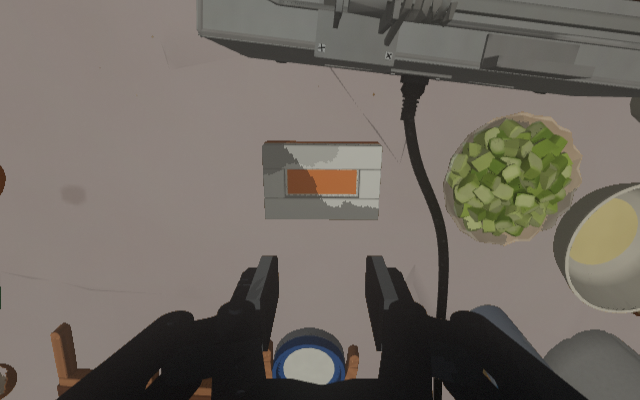

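Request:
move_arm(steps=[[0, 0, -0.7, -0.002, 0, -0.04, 0.05], [0, 0, 0, 0, 0, -0.045, 0.05], [0, 0, 0, 0, 0, -0.045, 0.05], [0, 0, 0, 0, 0, -0.03, 0.05], [0, 0, 0, 0, 0, 0, 0.05]])

```text
clock: 9.3
eef_pos: [453.9, 59.6, 36.1]
tool_rot: [-3.137, -0.004, 2.706]
force: [-0.4, -0.1, 0.5]
width: 50.0
gripper_force: 0.0
```

Request:
move_arm(steps=[[0, 0, 0, 0, 0, 0, 0.05], [0, 0, 0, 0, 0, 0, 0.05]])

```text
clock: 9.5
eef_pos: [456.8, 61.1, 40.7]
tool_rot: [3.14, 0.002, 2.706]
force: [0.1, -0.4, -0.2]
width: 50.1
gripper_force: 0.0
```

Request:
move_arm(steps=[[0, 0, 0.5, -0.001, -0.0005, -0.01, 0.05], [0, 0, 0, 0, 0, -0.006, 0.05], [0, 0, 0, 0, 0, -0.0035, 0.05], [0, 0, 0, 0, 0, 0, 0.05], [0, 0, 0, 0, 0, 0, 0.05]])

```text
clock: 10.0
eef_pos: [455.2, 60.1, 21.4]
tool_rot: [3.142, 0.003, 2.716]
force: [-1.4, -0.3, 10.1]
width: 50.0
gripper_force: 5.2
```

Request:
move_arm(steps=[[0, 0, 0, 0, 0, 0, 0.058], [0, 0, 0, 0, 0, 0, 0.066], [0, 0, 0, 0, 0, 0, 0.066]])

```text
clock: 10.3
eef_pos: [454.9, 60.3, 20.4]
tool_rot: [3.141, 0.001, 2.716]
force: [-0.0, -1.2, 7.7]
width: 59.0
gripper_force: 65.1
```

Request:
move_arm(steps=[[0, 0, 0, 0, 0, 0.001, 0.066], [0, 0, -5, 0.002, -0.008, 0, 0.066], [0, 0, -8, 0.0036, -0.013, 0, 0.066], [0, 0, -8, 0.0036, -0.013, 0, 0.066], [0, 0, -8, 0.0036, -0.013, 0, 0.066]])

```text
clock: 10.8
eef_pos: [466.8, 12.9, 20.7]
tool_rot: [-3.141, -0.001, 2.204]
force: [0.1, 0.2, -1.5]
width: 59.0
gripper_force: 65.2
```

Request:
move_arm(steps=[[0, 0, -8, 0.0036, -0.013, 0, 0.066], [0, 0, -8, 0.0036, -0.013, 0, 0.066], [0, 0, -8, 0.0036, -0.013, 0, 0.066], [0, 0, -8, 0.0036, -0.013, 0, 0.066], [0, 0, -8, 0.0036, -0.013, 0, 0.066]])

```text
clock: 11.3
eef_pos: [484.8, -52.1, 20.7]
tool_rot: [-3.141, -0.0, 1.506]
force: [0.2, 1.4, -1.5]
width: 59.3
gripper_force: 65.2
```

Request:
move_arm(steps=[[0, 0, -8, 0.0036, -0.013, 0, 0.066], [0, 0, -8, 0.0036, -0.013, 0, 0.066], [0, 0, -8, 0.0036, -0.013, 0, 0.066], [0, 0, 0, 0, 0, 0, 0.066], [0, 0, 0, 0, 0, 0, 0.066]])

```text
clock: 11.8
eef_pos: [495.4, -90.4, 20.7]
tool_rot: [-3.141, 0.0, 1.096]
force: [0.2, -0.4, -0.9]
width: 58.8
gripper_force: 65.2
```

Run:
```python
from part import *
part(496,-92,'w4.png')
```

```text
{'clock': 11.8, 'eef_pos': array([495.36076399, -90.40914226,  20.66179774]), 'tool_rot': array([-3.14063182e+00,  9.84493194e-05,  1.09576270e+00]), 'width': 58.839795049919125}
23581 ((495.0231018066406, -91.68094635009766), (72.89730834960938, 110.15055084228516), 62.981048583984375) 31.53764002573189
5470 ((494.7633361816406, -92.64503479003906), (23.179643630981445, 65.41094207763672), 64.12704467773438) 23.01159880256695
```

View pics/w4.png

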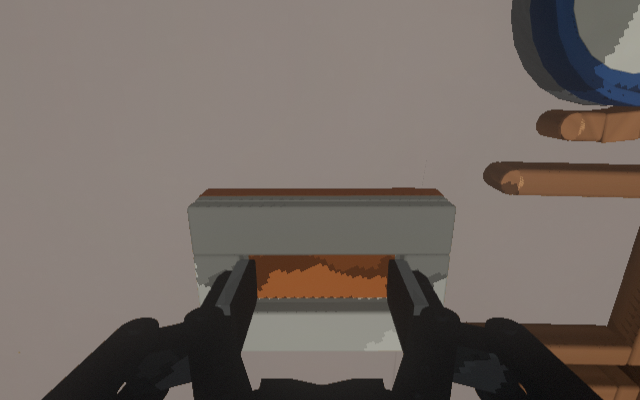

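Request:
move_arm(steps=[[0, 0, -1.5, 0.0066, -0.0042, 0, 0.066], [0, 0, 0, 0.007, -0.0039, 0, 0.066], [0, 0, 0, 0.007, -0.0039, 0, 0.066], [0, 0, 0, 0.007, -0.0039, 0, 0.066], [0, 0, 0, 0.007, -0.0039, 0, 0.066]])

```text
clock: 12.35
eef_pos: [531.3, -111.1, 20.9]
tool_rot: [3.141, -0.0, 1.067]
force: [-0.3, 0.2, -2.4]
width: 59.2
gripper_force: 65.2
```

Request:
move_arm(steps=[[0, 0, 0, 0.0079, -0.0044, 0, 0.066], [0, 0, 0, 0.0079, -0.0044, 0, 0.066], [0, 0, 0, 0.0079, -0.0044, 0, 0.066], [0, 0, 0, 0.0079, -0.0044, 0, 0.066], [0, 0, 0, 0.0079, -0.0044, 0, 0.066]])

```text
clock: 12.85
eef_pos: [570.6, -132.9, 20.9]
tool_rot: [-3.142, -0.0, 1.067]
force: [-0.3, 0.1, -2.5]
width: 59.6
gripper_force: 65.2
```

Request:
move_arm(steps=[[0, 0, 0, 0.0053, -0.0029, 0, 0.066], [0, 0, 0, 0.0044, -0.0024, 0, 0.066], [0, 0, 0, 0.0026, -0.0014, 0, 0.066], [0, 0, 0, 0.0013, -0.0007, 0, 0.066], [0, 0, 0, 0.0009, -0.0005, 0, 0.066]])

```text
clock: 13.35
eef_pos: [584.3, -140.3, 20.9]
tool_rot: [-3.141, 0.0, 1.067]
force: [0.3, -0.5, -1.3]
width: 59.2
gripper_force: 65.2
```

Request:
move_arm(steps=[[0, 0, 0, 0.0009, -0.0005, 0, 0.066], [0, 0, 0, 0.0009, -0.0005, 0, 0.066]])

```text
clock: 13.55
eef_pos: [586.2, -141.3, 21.0]
tool_rot: [-3.141, 0.0, 1.067]
force: [0.4, -0.1, -2.6]
width: 58.8
gripper_force: 65.2
```

Request:
move_arm(steps=[[0, 0, 0, 0.0009, -0.0005, 0, 0.066], [0, 0, 0, 0.0009, -0.0005, 0, 0.066]])

```text
clock: 13.75
eef_pos: [586.4, -141.6, 20.8]
tool_rot: [-3.138, 0.001, 1.067]
force: [-6.8, 3.1, 3.9]
width: 59.1
gripper_force: 65.1
```

Request:
move_arm(steps=[[0, 0, 0, 0.0009, -0.0005, 0, 0.066], [0, 0, 0, 0, 0, 0, 0.066]])

```text
clock: 13.95
eef_pos: [586.4, -141.6, 20.9]
tool_rot: [-3.137, 0.002, 1.068]
force: [-7.0, 3.0, 5.0]
width: 58.7
gripper_force: 65.2
```

Request:
move_arm(steps=[[0, 0, 0, 0, 0, 0, 0.05], [0, 0, 0, 0, 0, 0, 0.05], [0, 0, 0, 0, 0, 0.03, 0.05], [0, 0, 8, -0.01, -0.01, 0.035, 0.05], [0, 0, 8, -0.019, -0.021, 0.03, 0.05]])

```text
clock: 14.45
eef_pos: [562.5, -171.9, 117.9]
tool_rot: [3.137, -0.002, 1.356]
force: [-0.2, -0.6, 0.2]
width: 50.1
gripper_force: 0.0
```

Request:
move_arm(steps=[[0, 0, 8, -0.022, -0.023, 0.03, 0.05], [0, 0, 8, -0.022, -0.023, 0.03, 0.05], [0, 0, 8, -0.022, -0.023, 0.02, 0.05], [0, 0, 8, -0.022, -0.023, 0, 0.05], [0, 0, 8, -0.022, -0.023, 0, 0.05]])

```text
clock: 14.95
eef_pos: [450.0, -290.7, 197.1]
tool_rot: [3.14, 0.003, 2.049]
force: [-0.4, -0.7, -0.1]
width: 50.3
gripper_force: 0.0
```

Request:
move_arm(steps=[[0, 0, 8, -0.022, -0.023, 0, 0.05], [0, 0, 8, -0.022, -0.023, 0, 0.05], [0, 0, 8, -0.01, -0.013, 0, 0.05], [0, 0, 0, 0, 0, 0, 0.05], [0, 0, 0, 0, 0, 0, 0.05]])

```text
clock: 15.45
eef_pos: [396.6, -347.9, 196.1]
tool_rot: [3.14, 0.001, 2.459]
force: [-0.4, 0.0, 0.7]
width: 49.6
gripper_force: 0.0
```

Run:
```python
from part import *
part(394.5,-347.5,'w5.png',62)
```

```text
{'clock': 15.45, 'eef_pos': array([ 396.59345696, -347.86042347,  196.0975135 ]), 'tool_rot': array([3.14030665e+00, 9.24555731e-04, 2.45923643e+00]), 'width': 49.629126751870054}
5367 ((393.5694580078125, -348.6040344238281), (81.13916015625, 81.5191650390625), 51.4763069152832) 31.191101530494848Traceback (most recent call last):
  File "<stdin>", line 2, in <module>
  File "part.py", line 10, in part
    n,l,st,_=cv2.connectedComponentsWithStats(k.astype(np.uint8)); k=l==1+np.argmax(st[1:,4])
                                                                          ~~~~~~~~~^^^^^^^^^^
    return _wrapfunc(a, 'argmax', axis=axis, out=out, **kwds)
    return bound(*args, **kwds)
ValueError: attempt to get argmax of an empty sequence
```

View pics/w5.png

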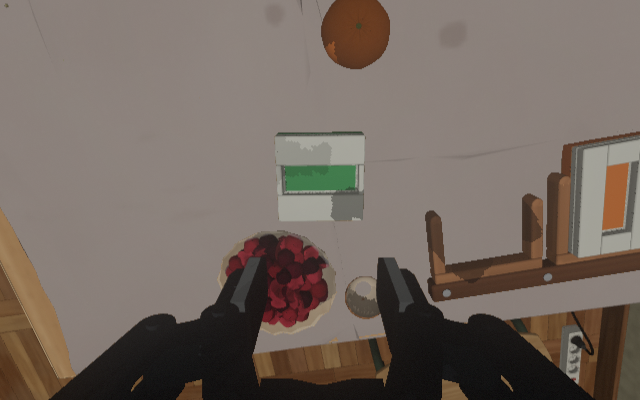

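Request:
move_arm(steps=[[0, 0, 0.6, -0.003, -0.0007, -0.04, 0.05], [0, 0, 0, 0, 0, -0.045, 0.05], [0, 0, 0, 0, 0, -0.045, 0.05], [0, 0, 0, 0, 0, -0.025, 0.05], [0, 0, 0, 0, 0, 0, 0.05]])

```text
clock: 16.0
eef_pos: [392.4, -346.1, 38.4]
tool_rot: [3.141, -0.005, 2.475]
force: [-0.2, -0.5, 0.5]
width: 50.1
gripper_force: 0.0
```

Request:
move_arm(steps=[[0, 0, 0, 0, 0, 0, 0.05], [0, 0, 0, 0, 0, 0, 0.05]])

```text
clock: 16.2
eef_pos: [394.8, -348.6, 42.7]
tool_rot: [3.141, 0.003, 2.474]
force: [0.5, -0.6, -0.2]
width: 50.0
gripper_force: 0.0
```

Request:
move_arm(steps=[[0, 0, 0, -0.001, 0, -0.011, 0.05], [0, 0, 0, 0, 0, -0.006, 0.05], [0, 0, 0, 0, 0, -0.004, 0.05], [0, 0, 0, 0, 0, 0, 0.05], [0, 0, 0, 0, 0, 0, 0.05]])

```text
clock: 16.7
eef_pos: [391.7, -349.0, 21.3]
tool_rot: [-3.139, 0.001, 2.473]
force: [-3.1, 1.3, 15.0]
width: 50.0
gripper_force: 7.5
```

Request:
move_arm(steps=[[0, 0, 0, 0, 0, 0, 0.058], [0, 0, 0, 0, 0, 0, 0.066], [0, 0, 0, 0, 0, 0, 0.066]])

```text
clock: 17.0
eef_pos: [392.1, -348.7, 20.2]
tool_rot: [-3.142, 0.0, 2.473]
force: [-1.0, 0.8, 7.0]
width: 59.4
gripper_force: 65.2
```

Request:
move_arm(steps=[[0, 0, 0, 0, 0, 0.001, 0.066], [0, 0, 1.9, 0.003, 0.01, 0, 0.066], [0, 0, 1.9, 0.0042, 0.0147, 0, 0.066], [0, 0, 1.9, 0.0042, 0.0147, 0, 0.066], [0, 0, 1.9, 0.0042, 0.0147, 0, 0.066]])

```text
clock: 17.5
eef_pos: [408.1, -292.3, 20.9]
tool_rot: [3.141, -0.0, 2.61]
force: [-0.5, -0.5, -2.4]
width: 58.9
gripper_force: 65.3
```

Request:
move_arm(steps=[[0, 0, 1.9, 0.0042, 0.0147, 0, 0.066], [0, 0, 0, 0.008, 0.0151, 0, 0.066], [0, 0, 0, 0.008, 0.0151, 0, 0.066], [0, 0, 0, 0.008, 0.0151, 0, 0.066], [0, 0, 0, 0.008, 0.0151, 0, 0.066]])

```text
clock: 18.0
eef_pos: [444.3, -217.6, 21.0]
tool_rot: [3.141, -0.0, 2.642]
force: [-0.2, -0.4, -1.8]
width: 59.0
gripper_force: 65.3
```

Request:
move_arm(steps=[[0, 0, 0, 0.008, 0.0151, 0, 0.066], [0, 0, 0, 0, 0, 0, 0.066], [0, 0, 0, 0, 0, 0, 0.066]])

```text
clock: 18.3
eef_pos: [451.6, -203.9, 20.9]
tool_rot: [-3.141, -0.0, 2.642]
force: [0.9, -0.1, -2.0]
width: 58.9
gripper_force: 65.3
```

Run:
```python
from part import *
try: part(452,-204.4,'w6.png',62)
except ValueError: pass
```

```text
{'clock': 18.3, 'eef_pos': array([ 451.61856268, -203.87991669,   20.89484428]), 'tool_rot': array([-3.14067063e+00, -3.14735039e-04,  2.64154470e+00]), 'width': 58.90625573757268}
21326 ((452.34246826171875, -205.2257843017578), (86.51426696777344, 82.1150894165039), 61.16590118408203) 31.943106129320583
```

Request:
move_arm(steps=[[0, 0, 0, 0.007, -0.0039, 0, 0.066], [0, 0, 0, 0.0079, -0.0044, 0, 0.066], [0, 0, 0, 0.0079, -0.0044, 0, 0.066], [0, 0, 0, 0.0079, -0.0044, 0, 0.066], [0, 0, 0, 0.0079, -0.0044, 0, 0.066]])

```text
clock: 18.85
eef_pos: [491.2, -226.5, 20.9]
tool_rot: [3.141, 0.0, 2.639]
force: [0.2, 0.1, -1.4]
width: 59.1
gripper_force: 65.3
```

Request:
move_arm(steps=[[0, 0, 0, 0.0079, -0.0044, 0, 0.066], [0, 0, 0, 0.0079, -0.0044, 0, 0.066], [0, 0, 0, 0.0079, -0.0044, 0, 0.066], [0, 0, 0, 0.0079, -0.0044, 0, 0.066], [0, 0, 0, 0.0044, -0.0024, 0, 0.066]])

```text
clock: 19.35
eef_pos: [527.4, -246.3, 20.9]
tool_rot: [3.141, 0.001, 2.639]
force: [-0.1, -0.1, -1.7]
width: 59.2
gripper_force: 65.3
```

Request:
move_arm(steps=[[0, 0, 0, 0.0044, -0.0024, 0, 0.066], [0, 0, 0, 0.0026, -0.0014, 0, 0.066], [0, 0, 0, 0.0018, -0.001, 0, 0.066], [0, 0, 0, 0.0009, -0.0005, 0, 0.066]])

```text
clock: 19.75
eef_pos: [536.0, -251.1, 20.9]
tool_rot: [-3.141, -0.0, 2.639]
force: [-0.1, -0.1, -1.7]
width: 58.9
gripper_force: 65.3
```

Request:
move_arm(steps=[[0, 0, 0, 0.0009, -0.0005, 0, 0.066], [0, 0, 0, 0.0009, -0.0005, 0, 0.066], [0, 0, 0, 0.0009, -0.0005, 0, 0.066]])

```text
clock: 20.05
eef_pos: [538.7, -252.6, 20.9]
tool_rot: [-3.142, -0.0, 2.639]
force: [-0.8, -0.5, -1.7]
width: 58.6
gripper_force: 65.3
```

Request:
move_arm(steps=[[0, 0, 0, 0.0009, -0.0005, 0, 0.066], [0, 0, 0, 0.0009, -0.0005, 0, 0.066]])

```text
clock: 20.25
eef_pos: [540.5, -253.6, 20.9]
tool_rot: [-3.141, -0.0, 2.639]
force: [-2.7, 1.2, -1.2]
width: 59.2
gripper_force: 65.3
```

Contact with the back; one more nudge, release and rise clear, then check from above.

Request:
move_arm(steps=[[0, 0, 0, 0.0009, -0.0005, 0, 0.066], [0, 0, 0, 0, 0, 0, 0.05], [0, 0, 0, 0, 0, 0, 0.05], [0, 0, 0, 0, 0, 0.03, 0.05], [0, 0, 0, -0.01, -0.01, 0.04, 0.05]])

```text
clock: 20.75
eef_pos: [532.3, -262.1, 90.7]
tool_rot: [3.139, -0.001, 2.642]
force: [0.7, -0.9, 0.5]
width: 50.2
gripper_force: 0.0
```

Request:
move_arm(steps=[[0, 0, 0, -0.03, -0.03, 0.02, 0.05], [0, 0, 0, -0.03, -0.03, 0.02, 0.05], [0, 0, 0, -0.03, -0.03, 0.02, 0.05], [0, 0, 0, -0.03, -0.03, 0.02, 0.05], [0, 0, 0, -0.02, -0.03, 0, 0.05]])

```text
clock: 21.25
eef_pos: [391.0, -416.8, 173.9]
tool_rot: [-3.139, 0.005, 2.638]
force: [1.4, -1.0, -0.5]
width: 50.1
gripper_force: 0.0
```

Run:
```python
from fit import *
im,d=eyes.get_image('top');cal=eyes.calibration('top')
cv2.imwrite('pics/top9.png',cv2.resize(im[90:300,220:500],None,fx=2.8,fy=2.8,interpolation=cv2.INTER_CUBIC))
P=cloud(cal,d);X,Y,Z=P[...,0],P[...,1],P[...,2]
for nm,c in(('tin',(654.5,-41.5)),('obl',(585.5,-141)),('sq',(540,-252.5))):
    z0=26.5 if nm!='tin' else 19
    m=(d>0)&(np.hypot(X-c[0],Y-c[1])<(66 if nm=='obl' else 58 if nm=='sq' else 44))&(Z>26)&(Z<40)
    n,l,st,_=cv2.connectedComponentsWithStats(m.astype(np.uint8));m=l==1+np.argmax(st[1:,4])
    print(nm,cv2.minAreaRect(np.c_[X[m],Y[m]].astype(np.float32)))
for n in('mandarin','eggshell'):
    for r in finder.pinpoint('top',n)[:1]: print(n,w(cal,r['location']).round(0))
```

```text
tin ((655.6480102539062, -42.314208984375), (82.30661010742188, 81.8157958984375), 70.36009216308594)
obl ((586.4989013671875, -141.9821014404297), (72.17337799072266, 110.30413818359375), 61.12766647338867)
sq ((541.726318359375, -253.98968505859375), (80.69739532470703, 81.77432250976562), 61.34839630126953)
mandarin [ 319. -247.    5.]
eggshell [ 524. -391.    1.]
```

View pics/top9.png

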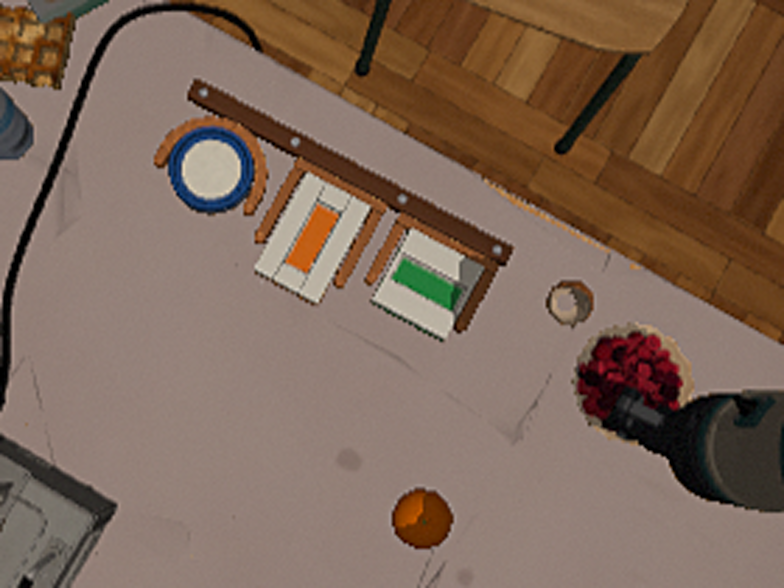

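The crop shows the tin at about (212,170), the oblong box at (315,240) and the square box at (430,285), each seated in its nest. The mandarin (422,518) and eggshell (570,302) have not moved, and the gripper is clear.

```bash
python3 -c "
from cell import ctrl
print(ctrl.finish_job())"
```

```text
the job is handed in; nothing more can be done
None
```

The job is handed in: the tin, square box and oblong box were slid to contact with the backs of their matching nests. The last top view put each about 1–3 mm from its estimated home point and the boxes within 1° of square. The mandarin and eggshell still measured in place and the arm stayed clear of the bowls and can; the hand-in returned no verdict.

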